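Shut the flap of a photo-paper safe

ROBOT

A 6-joint arm with a two-finger parallel gripper is mounted at the origin on the work surface. World frame = base frame: x ahead of the robot, y to its left, z up, the work surface at z = 0. Lengths are in mm, angles in rad, forces in N, time in s.
With the tool pointing down it reaches from about 275 to 1000 mm from the base axis. Payload 8.4 kg.
Tool frame: the origin (TCP) lies on the mounting face of the last link; the fingertips stand 173 mm ahead of it and the grasp point (between the pads) lies 155 mm ahead of it; z points along the fingers, y is the direction in which the jaws open and shut (so a half turn about z gives the same grasp; the last joint's range is limited). The gripper opens to 85 mm and grips with 20 to 120 N. Pads are 22 mm wide; open, the fingers measure 114 mm over their backs; the gripper's body (76 mm by 85 mm) begins 54 mm behind the grasp point. The pads swing forward as they close: fully open they stand 13 mm farther back than shut.
Start: joints at [-1.116, 0.353, 1.633, -0, 1.155, -0.002], TCP at [275.674, -560.922, 404.681] pointing down, gripper open.
Joint ranges: [-2.63, 2.63], [-0.92, 2.1], [0.06, 2.66], [-1.3, 4.44], [0, 2.69], [-3.02, 3.02]. Speed limits (rad/s): [2.22, 2.22, 2.79, 3.14, 3.14, 3.14].

INTERFACE

Orientations are given as [roll, pitch, yaw] about the fixed x, y, z axes, in that order (R = Rz(yaw) Ry(pitch) Rx(roll)).
In Python, from rig import readout, imaging, ticket gives the robot as it stands.
- The arm moves only by the tool step_arm, never from a script. Its argument "deltas" is a list of rows, each an object with "translation": the shift along the tool's x, y, z in cm, a list of three; "rot": the turn, a rotation vector about the tool's x, y, z in rad, a list of three. In form: [{"translation": [x, y, z], "rot": [rx, ry, rz]}, ...]. A call has 1 to 8 rows; each row is the pose to reach, as a shift and turn from the pose commanded when the call began, along the tool's axes at that moment; what a row does not reach only later rows make up. A row lasts 1/8 s, in which the tool goes at most 62.5 mm and 10.7 degrees, less where a joint would pass 70% of its speed; a pose out of reach is approached as far as the arm can. A call with a gripper value outside its range is refused whole. "grip" is the closure in counts, from 0 (fully open) to 255 (shut), set as the call begins (left out, the last holds). The fingers move at their own pace and stop on an object; "squeeze" is the grip in N (left out, the last holds). Time passes only in rows, so rows that repeat a pose let the fingers close. It gives the time, the measured TCP pose, the force and the opening at its end, in the units of the state.
- readout.sense(): the state, without advancing time (a new reading comes with each control period).
- imaging.grab_frame(name): name is "scene" or "top"; returns a dict with "image" (420x560x3 uint8, red, green, blue), "camera_matrix" (3x3 intrinsics, pixels), "k1" (the pictures are not rectified: a ray, as slopes to the right and down, at radius r is drawn at 1 + k1 r^2 times it, then the intrinsics apply), "world_to_cam" (4x4, takes a point from world to camera coordinates). Camera axes: x right, y up, looking along -z (the intrinsics and any distortion apply to the point x, -y, -z); pixel columns grow to the right and rows downward; lengths in mm; the calibration is good to about 2 mm. A picture is of the moment at which its call begins. There is no depth.
- ticket.sign_off(): hands the job in, once; it reports no verdict.
The state is a dict: "clock": time; "qpos": joint angles; "qvel": joint speeds; "joint_efforts": joint torques, N m; "eef_pos": TCP position; "tcp_rot": TCP orientation; "contact_force": force on the tool from outside, world axes, zero at the start; "wrist_torque": the same for the moment, N m; "opening": opening from 0.0 (shut) to 1.0 (fully open).
Only numpy, scipy, OpenCV 4.12 (cv2) and the standard library are available. Lean on these libraries where they do the work, as an engineer would, in place of code of your own. Each camera call takes 0.05 s, during which the arm holds its last target.

TASK

Shut the photo-paper box: with your fingertips, fold its standing flap down over the slot and push the flap's free edge in beneath the metal retaining lip as far as it goes, so that it stays shut by itself when you take your hand away. Only touch, press and push, gently: do not pinch or lift anything, do not drag or tip the box, and leave the things around it where they stand.

Things in the scene. Friction and masses are not known exactly. Their poses are not given: they have to be found in the camera images.
- paper_safe: Loose flat grey plastic box for photo paper, 180 (x) by 130 (y) by 50 mm high, 1.1 to 1.7 kg, on rubber feet on the white shelf. Origin: centre of its underside; x runs along its long side, from the flap's hinge towards the lip; z up. On its top are a dark slot, the black flap and the aluminium lip.
- flap (a joint): Hinge angle of the black flap, rad: 0 = lying flat over the slot (stop), 1.57 = upright, 1.85 = limit leaning back. The flap is a plate 70 mm long from the hinge axis, 90 mm wide, 3 mm thick (axis at half thickness). A weak spring stands it up again when let go (about 0.5 N at the free edge when flat) unless the lip holds it; held by the lip it reads about 0.05.
- flap_slide (a joint): The hinge pin rides in slotted brackets: shift of hinge and flap along box +x towards the lip, m, 0 to 0.024 (stop). Friction about 2.5 N; stays where left. At 0 the flat flap's free edge is 16 mm short of the lip's overhang (9 mm short of its flared mouth), at 0.024 it is 8 mm beneath it. The flap must be down flat before it is slid, or its edge lands on the lip.
- flap_hinge (a point): Centre of the flap's hinge axis, which runs along box y at box x = -42 mm, z = 53 mm with the slide at 0; it moves with the slide. Axes as the box's. Aluminium hinge brackets 8 mm high stand on the box at y = +-51.5 mm, x = -51 to -9 mm.
- flap_edge (a point): Middle of the flap's free edge, 70 mm from the hinge axis, at half thickness. Axes turn with the flap: x from hinge to free edge, z out of the face that is on top when the flap is shut.
- flap_ridge (a point): Middle of the crest of the thumb ridge on the face that is on top when shut (the back face, away from the lip, while upright): a bar 60 mm long across the flap, 4 mm wide, 5 mm high, 50 mm from the hinge axis. A fingertip pressed on the flap between hinge and ridge can push against it towards the lip.
- lip_edge (a point): Middle of the lower edge of the aluminium lip, at box x = 44, z = 57.5 mm; box axes. The lip, 104 mm long in y, overhangs from here 12 mm in +x to the wall that carries it (x = 56 to 62); top of the overhang z = 60 mm. Its mouth faces the hinge and flares up to x = 37, z = 63 mm.
- tank: Bystander: loose black developing tank with a cap, 90 mm across, 116 mm high. Origin: centre of its underside.
- reel: Bystander: loose steel film reel lying flat, 70 mm across, 44 mm high. Origin: centre of its underside.
- funnel: Bystander: loose red funnel standing mouth down, 90 mm across, 95 mm high. Origin: centre of its underside.
- timer: Bystander: loose aluminium timer with a black press button on top, 60 by 75 by 52 mm high. Origin: centre of its underside.
Things that resemble listed ones, but are neither listed nor needed, are in the scene too. There is more than one size of the paper_safe; the job needs the largest.

How it is judged (in metres and radians):
On the way:
1. the flap is folded down flat or nearly so (hinge below 0.15 rad) (value of joint flap below 0.15 rad), for 0.1 s.
At the end, for the whole second after the job is handed in: The flap lies shut (hinge below 0.09 rad), slid at least 20 of its 24 mm towards the lip, its free edge at least 4 mm in beneath the overhang, and it stays so untouched for a second; the box stands level within 25 mm of where it was, and the four bystanders within 25 mm of where they were (value of joint flap below 0.09 rad and value of joint flap_slide above 0.02 m and x of flap_edge in the frame of lip_edge above 0.004 m and z of flap_edge in the frame of lip_edge below 0 m and distance of each of paper_safe, tank, reel, funnel, timer from where it was at the start of the episode below 0.025 m and angle between paper_safe's own z axis and vertical below 0.05 rad and linear speed of paper_safe below 0.01 m/s).
It fails at once if the box is lifted, dragged more than 25 mm or tipped (distance of paper_safe from where it was at the start of the episode above 0.025 m or height (world z) of paper_safe above 0.012 m or angle between paper_safe's own z axis and vertical above 0.15 rad).
It fails at once if the box or its flap is pinched or pressed with more than 30 N (contact force between the fingers and paper_safe above 30 N).
It fails at once if a bystander is moved or lifted more than 25 mm (not (distance of each of tank, reel, funnel, timer from where it was at the start of the episode below 0.025 m)).
It also fails if it takes over 35 s, if anything falls off the work surface, if the arm or the gripper's body presses on something with over 40 N, if the wrist force passes 120 N, or if a joint passes its speed limit or range.

## Working session

There is one attempt and no reset: what is moved stays moved. The work goes in short steps, Python scripts to look and compute and a tool call to move; the robot and the scene stay as the last step left them, time stands still between calls to the robot, and variables do not carry over. Pictures are saved under pics/ and viewed, and the job is handed in when it is done.

Besides the shell and the picture viewer there is one more tool, called after ">>>" by a JSON object that holds its "method" and its "body", one argument or row to a line. step_arm: Moves the arm, as the interface text tells. Its arguments: {"type":"object","properties":{"deltas":{"type":"array","items":{"type":"object","properties":{"translation":{"type":"array","items":{"type":"number"}},"rot":{"type":"array","items":{"type":"number"}}}}},"grip":{"type":"number"},"squeeze":{"type":"number"}},"required":["deltas"]}

```bash
ls; mkdir -p pics; python3 - <<'E'
from rig import readout, imaging
import cv2, numpy as np
print(readout.sense())
for n in ("scene","top"):
    f=imaging.grab_frame(n)
    cv2.imwrite(f"pics/{n}0.png",f["image"][:,:,::-1])
    np.savez(f"{n}0.npz",**f)
    print(n,f["camera_matrix"].tolist(),f["k1"],np.round(f["world_to_cam"],4).tolist())
E
```

```text
pics
{'clock': 0.0, 'qpos': array([-1.11641432e+00,  3.53647983e-01,  1.63412742e+00,  1.66215792e-05,
        1.15520629e+00, -2.41572722e-03]), 'qvel': array([-0.00016759,  0.00023999,  0.00138977, -0.0012161 , -0.0006615 ,
        0.0011498 ]), 'joint_efforts': array([-2.69937838e-03, -6.05255771e+01, -3.42070627e+01, -2.03655336e-04,
        9.30844748e-03, -2.30453634e-05]), 'eef_pos': array([ 275.56379115, -560.71188703,  403.96449265]), 'tcp_rot': array([-3.14020365e+00, -1.85528779e-05,  4.56790996e-01]), 'contact_force': array([-0.22723661,  0.05989765,  0.45196958]), 'wrist_torque': array([-0.00193747,  0.01806348,  0.04746311]), 'opening': 1.0017458789194795}
scene [[468.6317023418784, 0.0, 286.06034924476813], [0.0, 468.6317023418784, 210.03694416696834], [0.0, 0.0, 1.0]] -0.031047324361603113 [[-0.214, 0.9768, 0.0093, 141.8352], [-0.7138, -0.1629, 0.6812, 375.9749], [0.6669, 0.1391, 0.7321, -1385.5398], [0.0, 0.0, 0.0, 1.0]]
top [[384.02020168670396, 0.0, 282.77185201554613], [0.0, 384.02020168670396, 213.37128847540134], [0.0, 0.0, 1.0]] -0.017259188318378627 [[0.016, -0.9997, 0.0168, -21.7625], [0.9919, 0.018, 0.1261, -588.1487], [-0.1264, 0.0146, 0.9919, -876.8626], [0.0, 0.0, 0.0, 1.0]]
```

View pics/scene0.png

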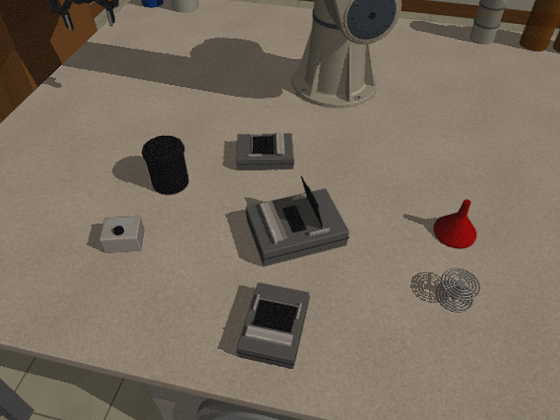

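View pics/top0.png

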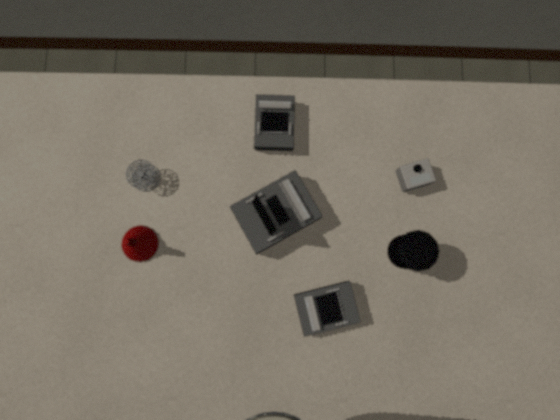

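Candidates, by their pixels in the scene picture:
- Middle box (297,225), the largest, with its flap standing.
- Small box (265,150).
- Small box (274,323).

I choose the middle one and check it in close crops.

```bash
cat > h.py <<'E'
import numpy as np, cv2
def load(n): return dict(np.load(n,allow_pickle=True))
def proj(f,P):
    P=np.atleast_2d(P); M=f["world_to_cam"]; c=P@M[:3,:3].T+M[:3,3]
    s=np.c_[c[:,0]/-c[:,2], -c[:,1]/-c[:,2]]; r2=(s**2).sum(1,keepdims=True)
    s=s*(1+float(f["k1"])*r2); K=f["camera_matrix"]
    return np.c_[s[:,0]*K[0,0]+K[0,2], s[:,1]*K[1,1]+K[1,2]]
E
python3 - <<'E'
import cv2
a=cv2.imread("pics/scene0.png")[160:280,230:370]; cv2.imwrite("pics/c1.png",cv2.resize(a,None,fx=5,fy=5,interpolation=cv2.INTER_CUBIC))
a=cv2.imread("pics/top0.png")[160:260,220:340]; cv2.imwrite("pics/c2.png",cv2.resize(a,None,fx=6,fy=6,interpolation=cv2.INTER_CUBIC))
E
```

```text
(no output)
```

View pics/c1.png

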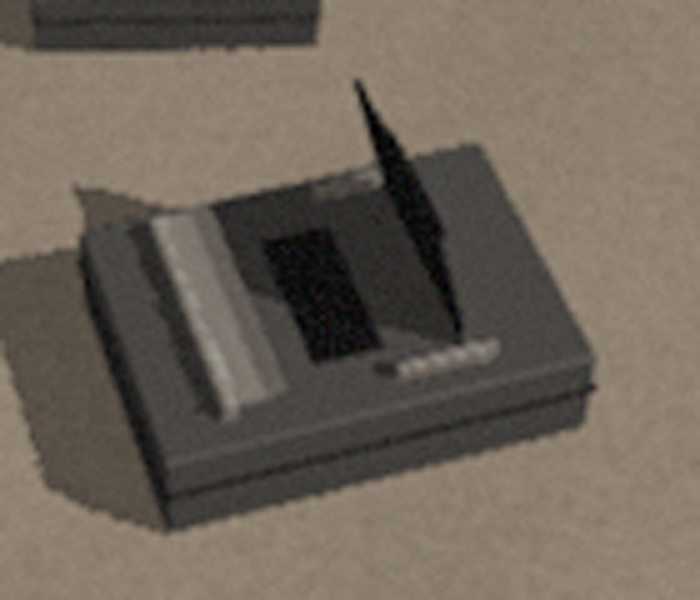

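View pics/c2.png

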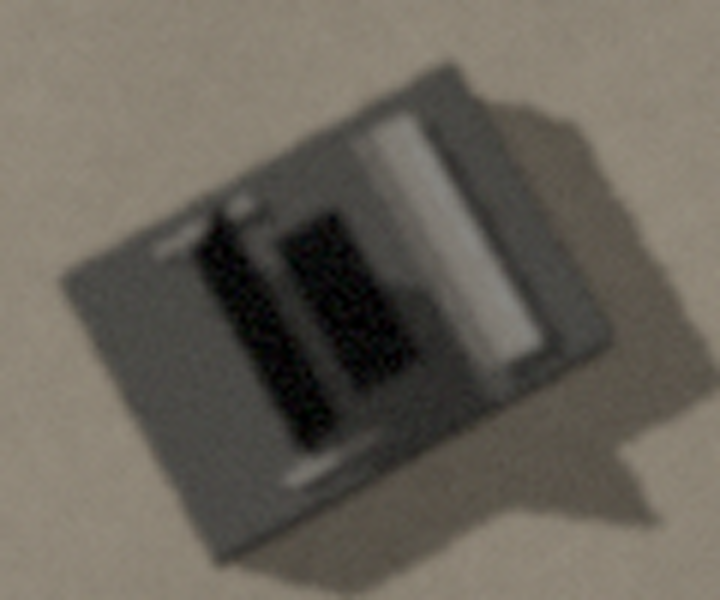

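The close crops show a dark slot, the aluminium lip at left, the brackets at right and the standing flap, so this is the paper_safe. In the scene crop the top corners are at (592,362), (170,465), (82,235) and (478,147). In the top crop they are at (62,278), (450,62), (612,340) and (222,565).

```bash
cat > fit.py <<'E'
from h import *
from scipy.optimize import least_squares
fs,ft=load("scene0.npz"),load("top0.npz")
cs=lambda p:(np.array(p)+.5)/5-.5+[230,160]
ct=lambda p:(np.array(p)+.5)/6-.5+[220,160]
top=np.array([[-90,65],[90,65],[90,-65],[-90,-65]])
S=cs([(592,362),(170,465),(82,235),(478,147)]); T=ct([(62,278),(450,62),(612,340),(222,565)])
def W(p,L):
    c,s=np.cos(p[3]),np.sin(p[3]); L=np.asarray(L,float)
    return np.c_[p[0]+c*L[:,0]-s*L[:,1],p[1]+s*L[:,0]+c*L[:,1],p[2]+L[:,2]]
if __name__=="__main__":
    def res(p):
        L=np.c_[top,np.zeros(4)]
        return np.r_[(proj(fs,W(p,L))-S).ravel(),(proj(ft,W(p,L))-T).ravel()]
    for n,rr in(("both",slice(None)),):
        r=least_squares(res,[590,0,50,-1.3]); print(r.x,np.round(r.fun,1))
    p=r.x.copy(); p[2]=r.x[2]-50; np.save("pose.npy",p)
    yaw=p[3]
    # overlay
    pts=dict(hinge=(-42,0,53),h1=(-42,45,53),h2=(-42,-45,53),lip1=(44,52,57.5),lip2=(44,-52,57.5),w1=(56,52,60),w2=(56,-52,60),e1=(-42,45,123),e2=(-42,-45,123),b1=(-90,65,0),b2=(90,65,0),b3=(90,-65,0))
    for f,img,o,k,nm in((fs,"c1",(230,160),5,"o1"),(ft,"c2",(220,160),6,"o2")):
        im=cv2.imread(f"pics/{img}.png")
        for a in pts.values():
            q=(proj(f,W(p,[a]))[0]-o+.5)*k-.5
            cv2.circle(im,tuple(int(v) for v in q),4,(0,0,255),1)
        for a in top:
            q=(proj(f,W(p,[(*a,50)]))[0]-o+.5)*k-.5
            cv2.circle(im,tuple(int(v) for v in q),4,(0,255,0),1)
        cv2.imwrite(f"pics/{nm}.png",im)
E
python3 fit.py
```

```text
[592.19289648   5.02860093  42.87111269  -1.03796569] [ 1.2 -0.1 -1.   1.2 -0.7  0.1  0.2 -0.5 -0.8  0.3  0.5 -0.2  0.8  0.3
 -0.7  0.5]
```

View pics/o1.png

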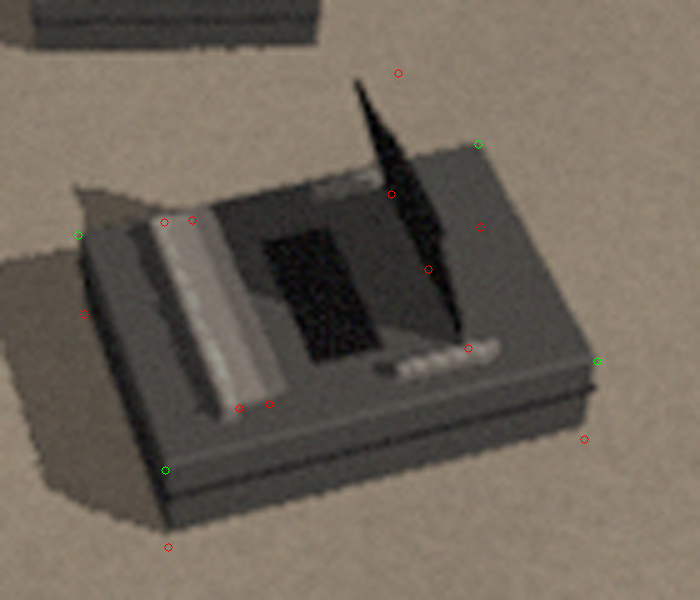

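View pics/o2.png

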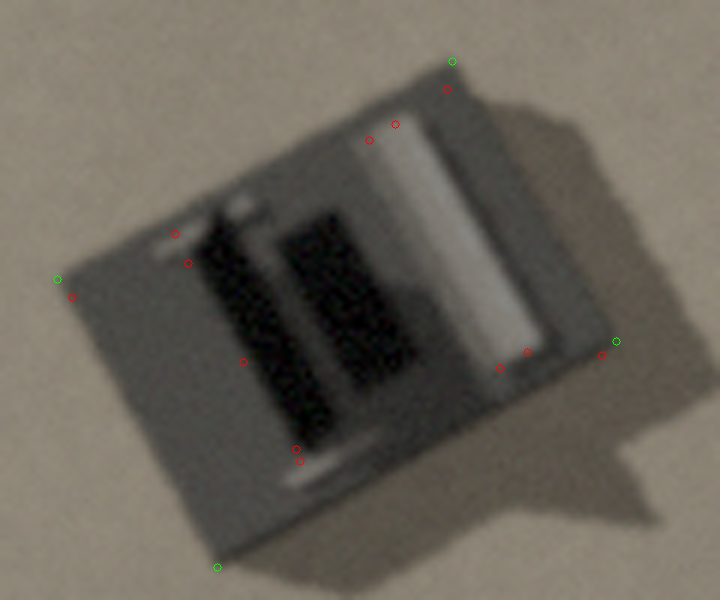

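```bash
python3 - <<'E'
from fit import *
B=cs([(585,432),(170,530)]); LB=np.array([[-90,65,0],[90,65,0]])
def rs(p,h,cams):
    q=np.r_[p[0],p[1],0 if len(p)==3 else p[3],p[2]]
    L=np.c_[top,np.full(4,h)]; o=[]
    if 's' in cams: o+=[(proj(fs,W(q,L))-S).ravel(),(proj(fs,W(q,LB))-B).ravel()]
    if 't' in cams: o+=[(proj(ft,W(q,L))-T).ravel()]
    return np.concatenate(o)
for cams in('s','t','st'):
  for h in(43,50):
    r=least_squares(rs,[590,5,-1.04],args=(h,cams)); print(cams,h,np.round(r.x,3),round(r.cost,2),np.round(r.fun,1))
    r=least_squares(rs,[590,5,-1.04,0],args=(h,cams)); print('  freez',np.round(r.x,3),round(r.cost,2),np.round(r.fun,1))
E
```

```text
s 43 [591.348   5.13   -1.045] 3.01 [ 1.2 -0.2 -1.1  0.6 -0.4 -0.5  0.6 -0.7  0.4 -0.7 -0.5  0.9]
  freez [581.084   3.446  -1.047 -12.605] 0.85 [ 0.3 -0.  -0.5  0.3  0.5 -0.   0.2  0.1 -0.5 -0.8  0.   0.4]
s 50 [595.168   5.744  -1.043] 9.74 [ 1.7 -1.1 -1.3  0.  -0.9 -1.4  0.7 -1.8  0.4  0.7 -0.6  2.5]
  freez [576.896   2.745  -1.045 -22.439] 2.82 [ 0.1 -0.7 -0.3 -0.5  0.7 -0.5  0.1 -0.3 -1.   0.5  0.4  1.6]
t 43 [592.769   4.927  -1.035] 1.01 [-0.7  0.2  0.4 -0.5  0.8 -0.1 -0.5  0.3]
  freez [594.411   4.99   -1.035 -12.769] 0.16 [-0.1  0.3  0.1  0.1  0.2 -0.2 -0.2 -0.3]
t 50 [591.869   4.892  -1.035] 2.24 [-1.1  0.2  0.6 -0.8  1.2 -0.1 -0.7  0.6]
  freez [594.411   4.99   -1.035 -19.769] 0.16 [-0.1  0.3  0.1  0.1  0.2 -0.2 -0.2 -0.3]
st 43 [591.999   5.032  -1.041] 4.67 [ 1.2 -0.1 -1.   1.  -0.6 -0.1  0.3 -0.6  0.3 -0.7 -0.4  1.3 -0.8  0.3
  0.6 -0.   0.8  0.5 -0.8  0.5]
  freez [ 5.92016e+02  5.03500e+00 -1.04100e+00  4.30000e-02] 4.67 [ 1.2 -0.1 -1.   1.  -0.6 -0.1  0.3 -0.6  0.3 -0.7 -0.4  1.2 -0.8  0.3
  0.6 -0.   0.8  0.5 -0.8  0.5]
st 50 [593.687   5.353  -1.04 ] 14.43 [ 1.6 -1.8 -1.2 -0.5 -0.9 -1.8  0.5 -2.4  0.4 -0.  -0.5  2.  -1.2 -0.8
  0.6 -1.4  1.  -0.6 -1.  -0.2]
  freez [591.607   4.976  -1.04   -5.36 ] 8.79 [ 1.3 -0.8 -1.   0.3 -0.7 -0.7  0.3 -1.3  0.1  0.8 -0.3  2.7 -0.8  0.4
  0.6 -0.1  0.9  0.5 -0.8  0.7]
```

```bash
python3 - <<'E'
from fit import *
p=np.array([592.3,5,0,-1.04]); np.save("pose.npy",p)
segs=[]
for y in(51.5,-51.5): segs+=[[(-51,y,58),(-9,y,58)]]
segs+=[[(37,52,63),(37,-52,63)],[(44,52,60),(44,-52,60)],[(62,52,60),(62,-52,60)],[(-42,45,53),(-42,-45,53)]]
for a in(1.45,1.7,):
  e=lambda y:(-42+70*np.cos(a),y,53+70*np.sin(a)); segs+=[[(-42,45,53),e(45)],[e(45),e(-45)],[e(-45),(-42,-45,53)]]
for f,img,o,k,nm in((fs,"c1",(230,160),5,"o3"),(ft,"c2",(220,160),6,"o4")):
    im=cv2.imread(f"pics/{img}.png")
    for i,(a,b) in enumerate(segs):
        q=[tuple(int(v) for v in (x-o+.5)*k-.5) for x in proj(f,W(p,[a,b]))]
        cv2.line(im,q[0],q[1],[(0,0,255),(0,255,255),(255,128,0)][0 if i<6 else 1 if i<9 else 2],1)
    cv2.imwrite(f"pics/{nm}.png",im)
E
```

```text
(no output)
```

View pics/o3.png

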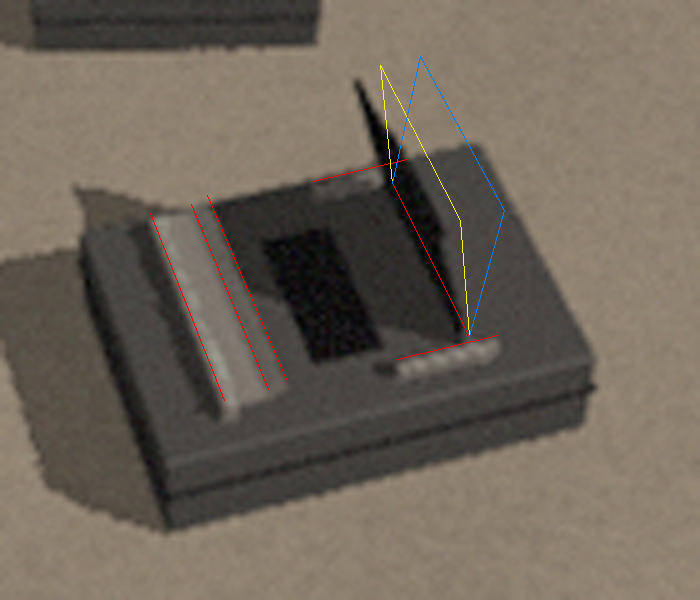

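View pics/o4.png

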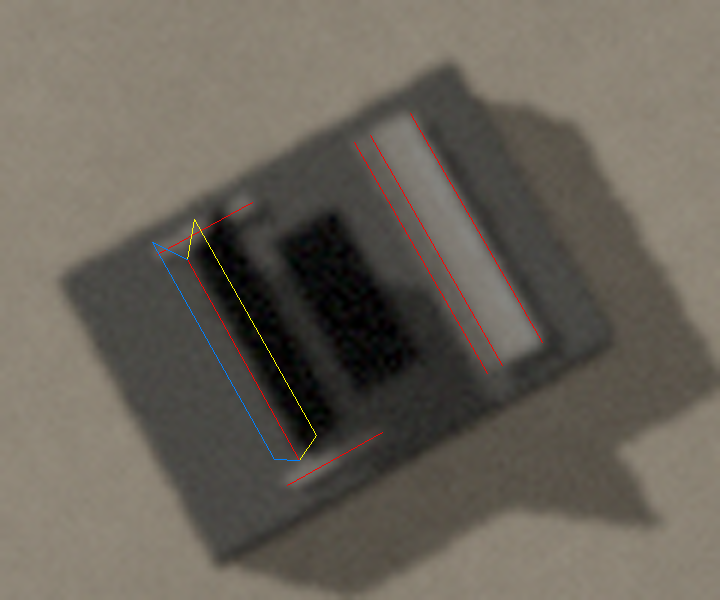

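The overlay fits the lip, brackets and hinge to within a few mm. In the scene view it sits about 4 mm high, which I will settle by contact. The flap leans at about 1.2 rad. I'll close the fingers and travel high to a point behind the flap.

>>> {"method": "step_arm", "body": {
  "deltas": [
    {"translation": [5, -4, 0], "rot": [0, 0, -0.15]},
    {"translation": [10, -8, 0], "rot": [0, 0, -0.3]},
    {"translation": [14, -11.5, 0], "rot": [0, 0, -0.45]},
    {"translation": [18.5, -15, 0], "rot": [0, 0, -0.6]},
    {"translation": [23, -18.5, 0], "rot": [0, 0, -0.75]},
    {"translation": [26.5, -21.5, 0], "rot": [0, 0, -0.82]},
    {"translation": [26.5, -21.5, 0], "rot": [0, 0, -0.82]}
  ],
  "grip": 255,
  "squeeze": 20
}}

```text
clock: 0.98
eef_pos: [419.4, -248.7, 404.5]
tcp_rot: [-3.141, -0.001, 1.281]
contact_force: [-0.0, -0.7, -0.4]
opening: -0.002
```

>>> {"method": "step_arm", "body": {
  "deltas": [
    {"translation": [5.6, 0.8, 0], "rot": [0, 0, -0.14]},
    {"translation": [11.2, 1.5, 0], "rot": [0, 0, -0.28]},
    {"translation": [16.8, 2.3, 0], "rot": [0, 0, -0.42]},
    {"translation": [22.4, 3.1, 0], "rot": [0, 0, -0.56]},
    {"translation": [28, 3.9, 0], "rot": [0, 0, -0.7]},
    {"translation": [33.5, 4.6, 0], "rot": [0, 0, -0.82]},
    {"translation": [33.5, 4.6, 0], "rot": [0, 0, -0.82]},
    {"translation": [33.5, 4.6, 0], "rot": [0, 0, -0.82]}
  ]
}}

```text
clock: 1.98
eef_pos: [559.6, 55.5, 404.2]
tcp_rot: [-3.14, 0.0, 2.096]
contact_force: [-0.4, -0.2, -0.0]
opening: 0.001
```

>>> {"method": "step_arm", "body": {
  "deltas": [
    {"translation": [0, 0, 5], "rot": [0, 0, 0]},
    {"translation": [0, 0, 9], "rot": [0, 0, 0]},
    {"translation": [0, 0, 9], "rot": [0, 0, 0]}
  ]
}}

```text
clock: 2.35
eef_pos: [558.2, 54.5, 312.3]
tcp_rot: [-3.136, -0.002, 2.094]
contact_force: [0.3, -0.2, 0.5]
opening: -0.0
```

```bash
cat > look.py <<'E'
import sys
from h import *
from rig import readout, imaging
t=sys.argv[1]
for n,(r0,r1,c0,c1),k in(("scene",(120,280,230,370),3.7),("top",(140,260,210,350),3.5)):
    f=imaging.grab_frame(n); np.savez(f"{n}_{t}.npz",**f)
    a=f["image"][r0:r1,c0:c1,::-1]
    a=cv2.resize(a,None,fx=k,fy=k,interpolation=cv2.INTER_CUBIC) if 0 else cv2.resize(a,(390,int(390*a.shape[0]/a.shape[1])),interpolation=cv2.INTER_CUBIC)
    try: h=max(a.shape[0],o.shape[0]); o=np.hstack([cv2.copyMakeBorder(x,0,h-x.shape[0],0,10,cv2.BORDER_CONSTANT) for x in(o,a)])
    except NameError: o=a
cv2.imwrite(f"pics/look_{t}.png",o)
s=readout.sense(); c,sn=np.cos(-1.04),np.sin(-1.04)
d=s["eef_pos"]-[592.3,5,173]; F=s["contact_force"]
print("clock",s["clock"],"tip in box",np.round([c*d[0]+sn*d[1],-sn*d[0]+c*d[1],d[2]],1),"F box",np.round([c*F[0]+sn*F[1],-sn*F[0]+c*F[1],F[2]],1))
E
python3 look.py a
```

```text
clock 2.45 tip in box [-59.6  -2.5 142.6] F box [0.9 0.8 0.2]
```

View pics/look_a.png

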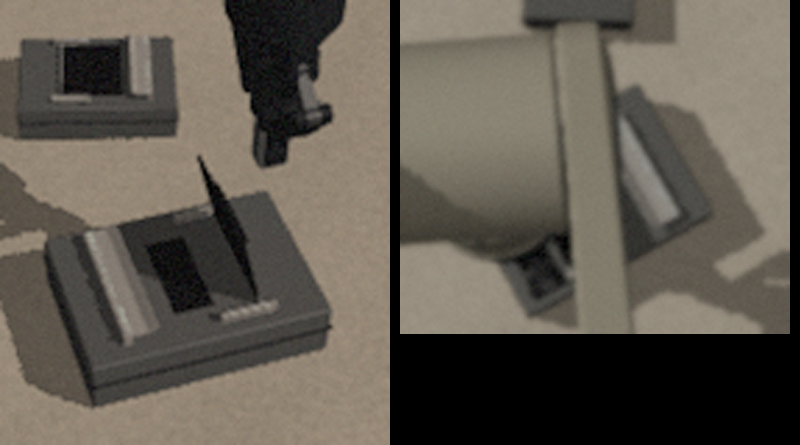

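The scene view shows the closed fingertip behind and above the flap, with the tip at crop (268,163). I'll use the known tip position to check the scene camera's bias.

```bash
python3 - <<'E'
from fit import *
f=load("scene_a.npz"); p=np.load("pose.npy")
for dx in(-11,11):
  for dy in(-14,14):
    q=proj(f,W(p,[(-59.6+dx,-2.5+dy,142.6)]))[0]; print(dx,dy,np.round((q-[230,120])*390/140,0))
E
```

```text
-11 -14 [275. 141.]
-11 14 [291. 167.]
11 -14 [246. 148.]
11 14 [261. 174.]
```

>>> {"method": "step_arm", "body": {
  "deltas": [
    {"translation": [0, 0.2, 3], "rot": [0, 0, 0]},
    {"translation": [0, 0.2, 5.8], "rot": [0, 0, 0]},
    {"translation": [-0.5, 0.2, 5.8], "rot": [0, 0, 0]},
    {"translation": [-1.0, 0.2, 5.8], "rot": [0, 0, 0]},
    {"translation": [-1.0, 0.2, 5.8], "rot": [0, 0, 0]}
  ]
}}

```text
clock: 3.08
eef_pos: [567.5, 48.1, 258.5]
tcp_rot: [3.139, 0.001, 2.096]
contact_force: [-0.1, -0.6, -0.7]
opening: 0.0
```

```bash
python3 look.py b
```

```text
clock 3.175 tip in box [-50.3   0.1  84.8] F box [-0.2 -0.1  0.8]
```

View pics/look_b.png

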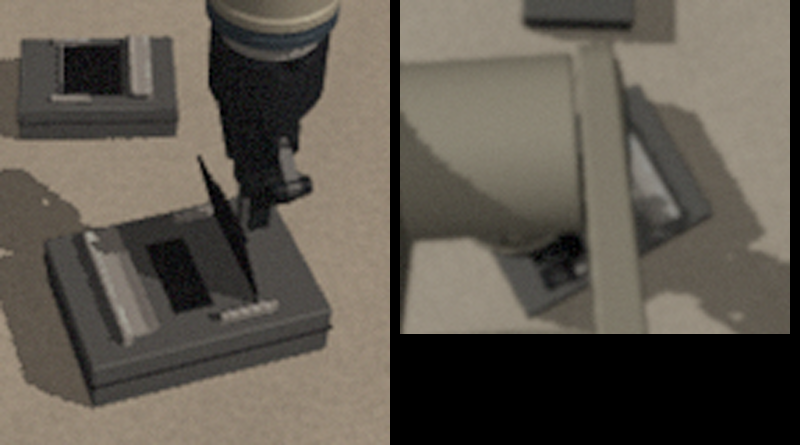

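The scene shows the fingertip just behind the flap at crop (255,215). Now I'll fold along the arc.

>>> {"method": "step_arm", "body": {
  "deltas": [
    {"translation": [-0.4, 0, 0.1], "rot": [0, 0, 0]},
    {"translation": [-0.8, 0, 0.3], "rot": [0, 0, 0]},
    {"translation": [-1.2, 0, 0.5], "rot": [0, 0, 0]},
    {"translation": [-1.6, 0, 0.8], "rot": [0, 0, 0]},
    {"translation": [-1.9, 0, 1.1], "rot": [0, 0, 0]},
    {"translation": [-2.2, 0, 1.5], "rot": [0, 0, 0]},
    {"translation": [-2.4, 0, 1.8], "rot": [0, 0, 0]},
    {"translation": [-2.5, 0, 2.1], "rot": [0, 0, 0]}
  ]
}}

```text
clock: 4.18
eef_pos: [579.3, 26.8, 235.5]
tcp_rot: [3.141, 0.0, 2.097]
contact_force: [0.2, -0.7, 2.4]
opening: 0.003
```

```bash
python3 look.py c
```

```text
clock 4.275 tip in box [-25.6  -0.3  62.3] F box [-0.3  0.2  0.7]
```

View pics/look_c.png

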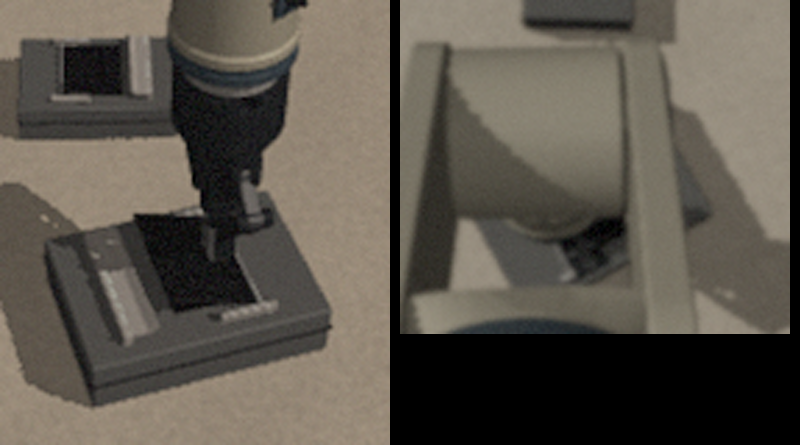

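The flap is now nearly flat, its free edge running from crop (137,215) to (175,308). I'll press slowly until I feel the stop.

>>> {"method": "step_arm", "body": {
  "deltas": [
    {"translation": [0, 0, 0.25], "rot": [0, 0, 0]},
    {"translation": [0, 0, 0.5], "rot": [0, 0, 0]},
    {"translation": [0, 0, 0.6], "rot": [0, 0, 0]},
    {"translation": [0, 0, 0.6], "rot": [0, 0, 0]}
  ]
}}

```text
clock: 4.78
eef_pos: [579.1, 27.0, 229.6]
tcp_rot: [-3.142, -0.0, 2.097]
contact_force: [0.3, -0.7, 1.2]
opening: 0.003
```

```bash
python3 look.py d
```

```text
clock 4.875 tip in box [-25.7  -0.2  56.7] F box [0.4 0.8 2. ]
```

>>> {"method": "step_arm", "body": {
  "deltas": [
    {"translation": [0, 0, 0.1], "rot": [0, 0, 0]},
    {"translation": [0, 0, 0.2], "rot": [0, 0, 0]},
    {"translation": [0, 0, 0.2], "rot": [0, 0, 0]}
  ]
}}

```text
clock: 5.25
eef_pos: [579.2, 26.9, 227.9]
tcp_rot: [3.141, 0.0, 2.097]
contact_force: [0.1, -1.6, 4.1]
opening: 0.002
```

>>> {"method": "step_arm", "body": {
  "deltas": [
    {"translation": [0, 0, 0.1], "rot": [0, 0, 0]},
    {"translation": [0, 0, 0.15], "rot": [0, 0, 0]},
    {"translation": [0, 0, 0.15], "rot": [0, 0, 0]}
  ]
}}

```text
clock: 5.62
eef_pos: [579.2, 26.9, 227.6]
tcp_rot: [3.141, 0.0, 2.097]
contact_force: [-3.4, -1.6, 18.4]
opening: -0.005
```

```bash
python3 look.py e
```

```text
clock 5.725 tip in box [-25.5  -0.2  54.6] F box [-0.8 -4.6 19. ]
```

View pics/look_e.png

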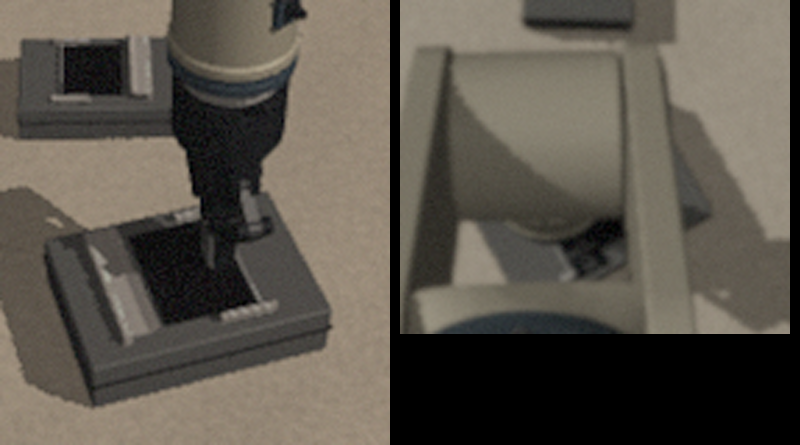

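The flap is flat: the tip is at z 54.6, matching the expected flap top at 54.5, with 19 N. I'll ease off about 1 mm, slide forward to the ridge and watch the force.

>>> {"method": "step_arm", "body": {
  "deltas": [
    {"translation": [0, 0, -0.1], "rot": [0, 0, 0]},
    {"translation": [-0.4, 0, -0.1], "rot": [0, 0, 0]},
    {"translation": [-0.8, 0, -0.1], "rot": [0, 0, 0]},
    {"translation": [-1.2, 0, -0.1], "rot": [0, 0, 0]},
    {"translation": [-1.5, 0, -0.1], "rot": [0, 0, 0]},
    {"translation": [-1.5, 0, -0.1], "rot": [0, 0, 0]}
  ]
}}

```text
clock: 6.48
eef_pos: [586.7, 14.0, 227.8]
tcp_rot: [3.141, -0.0, 2.097]
contact_force: [-1.0, -0.5, 8.9]
opening: 0.0
```

```bash
python3 look.py f
```

```text
clock 6.575 tip in box [-10.6  -0.2  54.8] F box [-0.8 -1.3  9. ]
```

View pics/look_f.png

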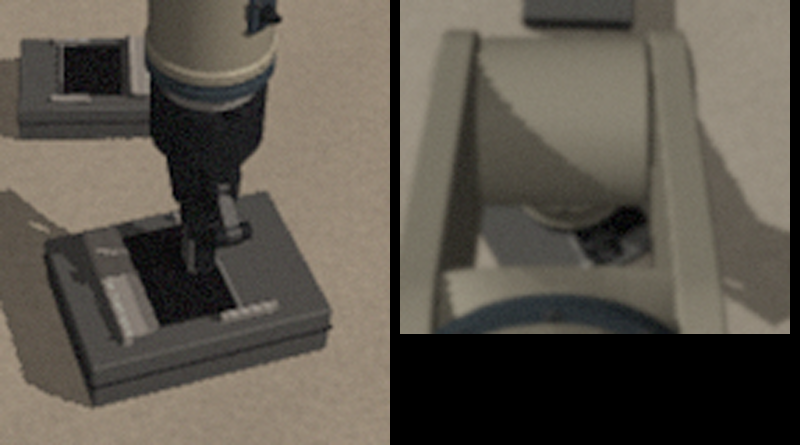

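>>> {"method": "step_arm", "body": {
  "deltas": [
    {"translation": [-0.3, 0, -0.02], "rot": [0, 0, 0]},
    {"translation": [-0.6, 0, -0.02], "rot": [0, 0, 0]},
    {"translation": [-0.9, 0, -0.02], "rot": [0, 0, 0]},
    {"translation": [-1.2, 0, -0.02], "rot": [0, 0, 0]},
    {"translation": [-1.2, 0, -0.02], "rot": [0, 0, 0]}
  ]
}}

```text
clock: 7.2
eef_pos: [592.3, 4.3, 227.7]
tcp_rot: [-3.141, -0.002, 2.096]
contact_force: [-3.1, 5.0, 9.8]
opening: -0.003
```

```bash
python3 look.py g
```

```text
clock 7.3 tip in box [ 0.5 -0.3 54.8] F box [-5.5 -0.1  9.2]
```

View pics/look_g.png

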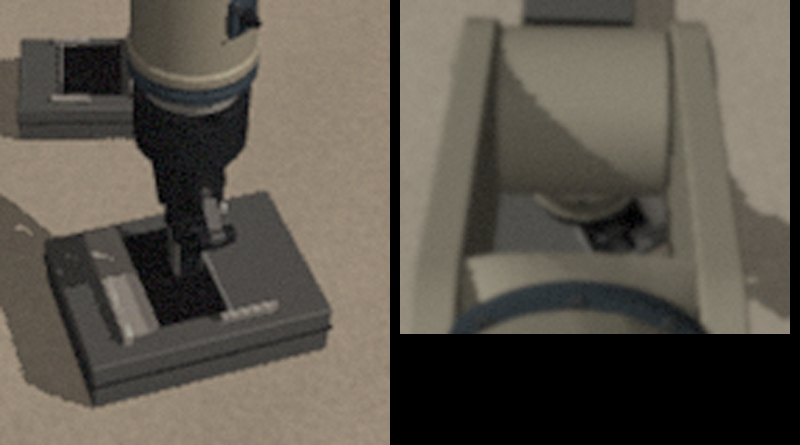

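The box corners haven't moved ((95,403), (330,325)), and the flap's rear edge has gone from crop x 235 to 208. Push force is 5.5 N. Continuing.

>>> {"method": "step_arm", "body": {
  "deltas": [
    {"translation": [-0.3, 0, 0], "rot": [0, 0, 0]},
    {"translation": [-0.6, 0, 0], "rot": [0, 0, 0]},
    {"translation": [-0.9, 0, 0], "rot": [0, 0, 0]},
    {"translation": [-0.9, 0, 0], "rot": [0, 0, 0]}
  ]
}}

```text
clock: 7.8
eef_pos: [596.7, -3.5, 227.7]
tcp_rot: [-3.141, -0.002, 2.096]
contact_force: [-3.1, 4.7, 8.3]
opening: -0.001
```

```bash
python3 look.py h
```

```text
clock 7.9 tip in box [ 9.5 -0.5 54.6] F box [-5.4  0.3  8.2]
```

View pics/look_h.png

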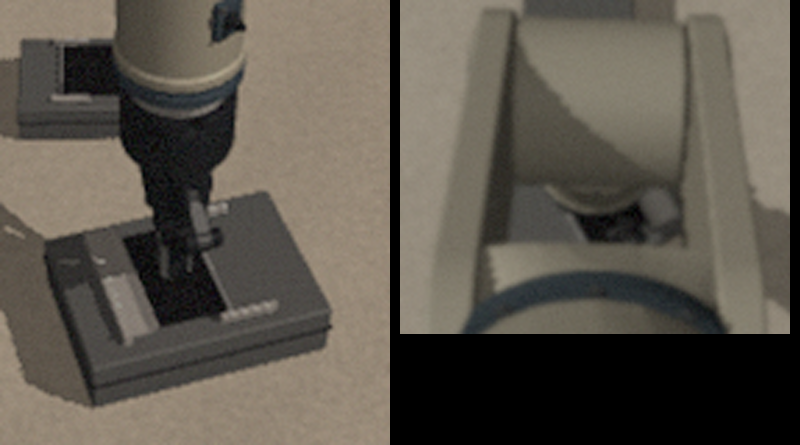

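```bash
python3 - <<'E'
from fit import *
p=np.load("pose.npy")
im=cv2.imread("pics/look_h.png")
f=load("scene_h.npz"); g=f["image"][170:260,230:350,::-1]; g=cv2.resize(g,None,fx=6.5,fy=6.5,interpolation=cv2.INTER_CUBIC)
g0=load("scene_e.npz")["image"][170:260,230:350,::-1]
# z fudge 5mm down for scene camera bias
for s,c in((0,(0,0,255)),(12,(0,255,255)),(24,(255,128,0))):
    for a,b in(((-42+s,45,50),(-42+s,-45,50)),((28+s,45,50),(28+s,-45,50))):
        q=[tuple(int(v) for v in (x-[230,170]+.5)*6.5) for x in proj(f,W(p,[a,b]))]
        cv2.line(g,q[0],q[1],c,1)
cv2.imwrite("pics/h2.png",g)
E
```

```text
(no output)
```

View pics/h2.png

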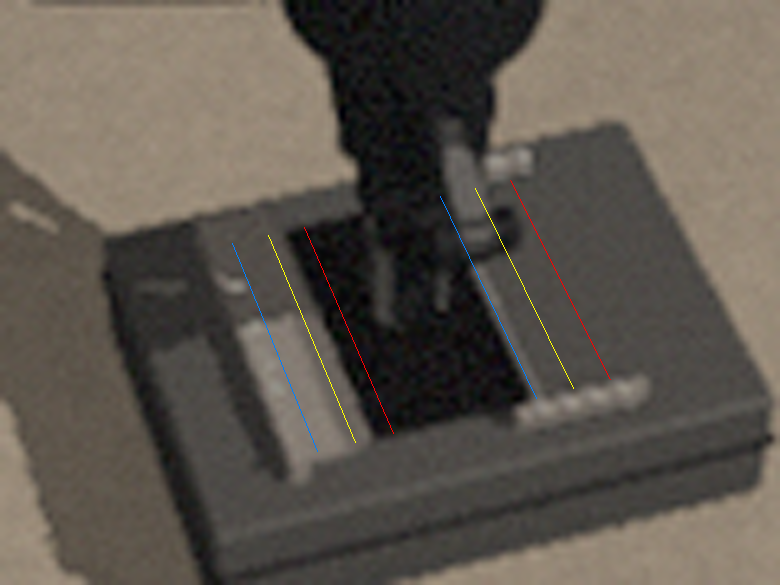

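The hinge edge lies on the slide = 24 mm line, so the finger's friction has already carried the flap in. I'll confirm with a gentle push against the ridge, expected when the tip centre reaches about x = 19.

>>> {"method": "step_arm", "body": {
  "deltas": [
    {"translation": [-0.3, 0, 0], "rot": [0, 0, 0]},
    {"translation": [-0.6, 0, 0], "rot": [0, 0, 0]},
    {"translation": [-0.9, 0, 0], "rot": [0, 0, 0]},
    {"translation": [-0.9, 0, 0], "rot": [0, 0, 0]}
  ]
}}

```text
clock: 8.4
eef_pos: [601.3, -11.4, 227.6]
tcp_rot: [-3.141, -0.002, 2.096]
contact_force: [-2.6, 4.2, 7.7]
opening: -0.0
```

>>> {"method": "step_arm", "body": {
  "deltas": [
    {"translation": [-0.1, 0, 0], "rot": [0, 0, 0]},
    {"translation": [-0.1, 0, 0], "rot": [0, 0, 0]}
  ]
}}

```text
clock: 8.65
eef_pos: [601.7, -12.1, 227.5]
tcp_rot: [-3.141, -0.002, 2.096]
contact_force: [-1.9, 4.4, 7.3]
opening: -0.002
```

```bash
python3 look.py i
```

```text
clock 8.75 tip in box [19.5 -0.6 54.5] F box [-5.   1.1  7.5]
```

View pics/look_i.png

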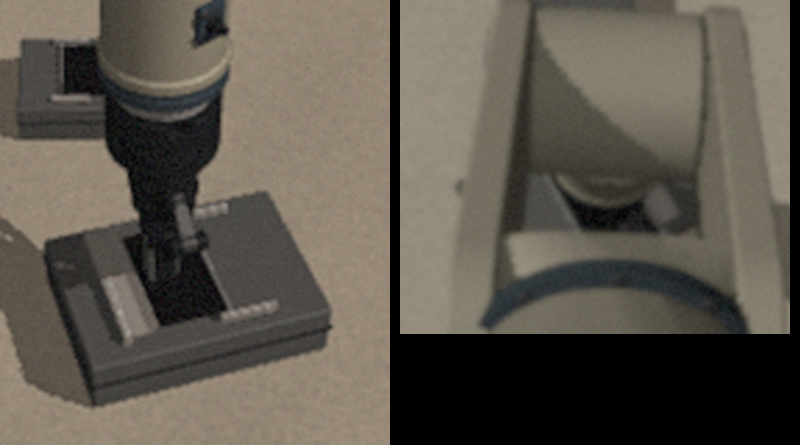

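>>> {"method": "step_arm", "body": {
  "deltas": [
    {"translation": [-0.1, 0, 0], "rot": [0, 0, 0]},
    {"translation": [-0.15, 0, 0], "rot": [0, 0, 0]},
    {"translation": [-0.15, 0, 0], "rot": [0, 0, 0]}
  ]
}}

```text
clock: 9.12
eef_pos: [602.3, -13.1, 227.5]
tcp_rot: [-3.141, -0.003, 2.096]
contact_force: [-4.2, 6.4, 7.0]
opening: 0.0
```

```bash
python3 look.py j
```

```text
clock 9.225 tip in box [20.7 -0.6 54.5] F box [-7.4  0.4  7.8]
```

>>> {"method": "step_arm", "body": {
  "deltas": [
    {"translation": [-0.08, 0, 0], "rot": [0, 0, 0]},
    {"translation": [-0.08, 0, 0], "rot": [0, 0, 0]}
  ]
}}

```text
clock: 9.48
eef_pos: [602.4, -13.4, 227.4]
tcp_rot: [-3.14, -0.004, 2.096]
contact_force: [-4.8, 9.8, 9.6]
opening: 0.0
```

```bash
python3 look.py k
```

```text
clock 9.575 tip in box [21.  -0.6 54.4] F box [-10.    1.    9.2]
```

Firm stop: 10 N with no further travel. I'll relax the push by 1 mm, then lift straight up.

>>> {"method": "step_arm", "body": {
  "deltas": [
    {"translation": [0.1, 0, 0], "rot": [0, 0, 0]},
    {"translation": [0.1, 0, -0.1], "rot": [0, 0, 0]},
    {"translation": [0.1, 0, -0.4], "rot": [0, 0, 0]},
    {"translation": [0.1, 0, -2], "rot": [0, 0, 0]},
    {"translation": [0.1, 0, -6], "rot": [0, 0, 0]},
    {"translation": [3, 0, -11], "rot": [0, 0, 0]},
    {"translation": [8, 0, -15], "rot": [0, 0, 0]},
    {"translation": [10, 0, -18], "rot": [0, 0, 0]}
  ]
}}

```text
clock: 10.58
eef_pos: [552.0, 72.9, 409.9]
tcp_rot: [3.14, 0.001, 2.097]
contact_force: [1.0, 0.1, -0.2]
opening: 0.0
```

```bash
python3 look.py l
```

```text
clock 10.675 tip in box [-78.6   0.7 238.8] F box [ 1.  -1.   0.4]
```

View pics/look_l.png

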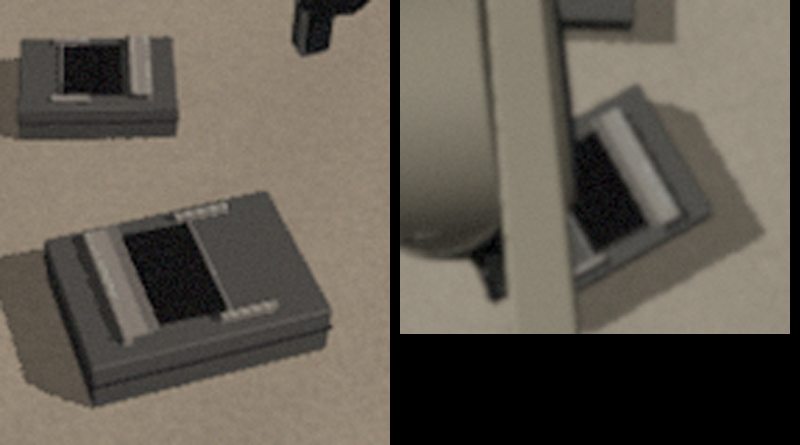

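With the hand away, the flap lies flat under the lip. Its rear edge runs (192,225)–(228,305) and the box corners are unchanged. I'll compare first and last frames, then hand in.

```bash
python3 - <<'E'
from h import *
a,b=load("scene0.npz")["image"],load("scene_l.npz")["image"]
for n,(r,c,w,h) in dict(tank=(130,135,60,70),timer=(205,90,60,50),funnel=(195,425,60,55),reel=(260,435,50,55),boxfront=(225,240,115,40)).items():
    t=a[r:r+h,c:c+w]; m=cv2.matchTemplate(b[r-8:r+h+8,c-8:c+w+8],t,cv2.TM_CCOEFF_NORMED); _,v,_,l=cv2.minMaxLoc(m); print(n,round(v,3),l[0]-8,l[1]-8)
from rig import ticket
print(ticket.sign_off())
E
```

```text
tank 0.957 0 0
timer 0.991 0 0
funnel 0.997 0 0
reel 0.993 0 0
boxfront 0.949 0 0
the job is handed in; nothing more can be done
None
```

The box is shut: the flap is folded flat and pushed under the lip as far as it goes. It stayed shut when I took the hand away, and I handed the job in at about 11 s of the 35 s allowed.

**How it went:** I folded the flap down from behind with the closed fingertips and pressed it to its flat stop, peaking at about 19 N of the 30 N allowed. Fingertip friction then carried the flap most of the way in. A final push on the ridge met a firm stop at about 10 N.

**Last checks:**
- **Flap:** after release the camera shows it flat, with its free edge hidden under the lip. Its hinge edge matched the 24 mm slide mark when checked during the push, and looked unchanged after release. I had no direct reading of the hinge angle or slide, so both are judged from the pictures and the contact forces.
- **Box and bystanders:** comparing the first and last pictures shows 0 px of shift for the box, tank, reel, funnel and timer.

**One disagreement:** the scene camera put the box top about 5 mm too low. Contact with the flap at 54.6 mm matched the height in the text (54.5 mm), so I relied on contact there.

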